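# Serve the round bun with the tongs

### The arm

A 6-joint arm with a two-finger parallel gripper is mounted at the origin on a cart in front of the work surface, level with it; the furniture and walls round the work are solid. World frame = base frame: x ahead of the robot, y to its left, z up, the work surface at z = 0. Lengths are in m, angles in degrees, forces in N, time in s.
With the tool pointing down it reaches from about 0.25 to 0.725 m from the base axis. Payload 9.7 kg.
Tool frame: the origin (TCP) lies midway between the tips of the shut fingers; the grasp point (between the pads) lies 19 mm behind it; z points along the fingers, y is the line along which they close (so a half turn about z gives the same grasp; the last joint's range is limited). The gripper opens to 85 mm and grips with 20 to 120 N. Pads are 22 mm wide; open, the fingers measure 114 mm over their backs; the gripper's body (76 mm by 85 mm) begins 54 mm behind the grasp point. The pads swing forward as they close: fully open they stand 13 mm farther back than shut.
Start: joints at [-73.339, 4.979, 10.078, 95.1, 0, 90], TCP at [0.158, -0.527, 0.231] pointing down, gripper open.
Joint ranges: [-179.16, 179.16], [-48.56, 103.87], [-65.8, 70.77], [-126.05, 130.52], [-82.76, 87.17], [-180, 180]. Speed limits (degrees/s): [127.2, 127.2, 147.25, 180, 180, 180].

### API

Orientations are given as [roll, pitch, yaw] about the fixed x, y, z axes, in that order (R = Rz(yaw) Ry(pitch) Rx(roll)).
In Python, from workcell import bot gives the robot as it stands. The module is installed in compiled form; this text tells all that it offers.
- The arm moves only by the tool send_rows, never from a script. Its argument "moves" is one flat list of numbers, 7 for each row, row after row: the shift along the world's x, y, z normalised to -1 to 1, where 1 is 0.025 m, then the turn, a rotation vector about the world's x, y, z normalised to -1 to 1, where 1 is 0.15 rad, then the closure, from -1 (fully open) to 1 (shut), so that 0 is half open. A call has 1 to 8 rows; each row shifts and turns the commanded pose from where the row before left it; what a row does not reach is not made up. A row lasts 1/8 s, in which the tool goes at most 62.5 mm and 10.7 degrees, less where a joint would pass 70% of its speed; a pose out of reach is approached as far as the arm can. A call with a number of a shift or a turn outside -1 to 1 is refused whole. A call with a gripper value outside its range is refused whole. The fingers move at their own pace and stop on an object; "squeeze" is the grip in N (left out, the last holds). Time passes only in rows, so rows that do not move let the fingers close. It gives the time, the measured TCP pose, the force, the opening and the grip force at its end, in the units of the state.
- bot.get_obs(): the state, without advancing time (a new reading comes with each control period).
- bot.camera(name): name is "scene" or "top"; returns a dict with "color" (400x640x3 uint8, red, green, blue), "camera_matrix" (3x3 intrinsics, pixels), "R" (3x3) and "t" (3): a world point X has camera coordinates R X + t. Camera axes: x right, y down, z forward; pixel columns grow to the right and rows downward; lengths in m; the calibration is good to about 2 mm. A picture is of the moment at which its call begins. There is no depth.
- bot.job_done(): hands the job in; it is judged then, once.
Trained networks look in the newest picture that a camera, given by its name, has taken for a name from the list of things; names that differ only in an ending like _2 or _b are one class to them, and where a whole thing is asked for, a point or a joint stands for the part that bears it (a point fixed in the world has none). Each returns a list of dicts, best first, with "p" (0 to 1); they miss things now and then, are a little off and sometimes report something else, mostly with a low value. They report only what shows in the picture. A call takes as long as a camera call. They do not tell look-alikes from the thing itself.
- bot.boxes_of(camera, query): "extent" ([left, top, right, bottom] in pixels, round what is visible of it).
- bot.trace(camera, query): "region" (400x640 bool, what is visible of it) and "extent" ([left, top, right, bottom] in pixels, round what is visible of it).
- bot.landmark_of(camera, query): "pixel" ([column, row] in pixels: a listed point, or the origin of a listed thing).
The state is a dict: "time": time; "q": joint angles; "qd": joint speeds; "joint_efforts": joint torques, N m; "ee_pos": TCP position; "tcp_rot": TCP orientation; "wrist_force": force on the tool from outside, world axes, zero at the start; "torque": the same for the moment, N m; "opening": finger opening in m; "grasp_force": force on a finger pad.
Only numpy, scipy, OpenCV 4.12 (cv2) and the standard library are available. Lean on these libraries where they do the work, as an engineer would, in place of code of your own. Each camera call takes 0.05 s, during which the arm holds its last target. There are 200 camera calls.

### The job

Pick up the spring tongs by their grips and, without the gripper touching any bread, take the round bun from the cake stand between their tips. Carry it, without dropping it or putting it down, over the side plate and finish while still holding it there in the tongs, over the middle of the plate and about a hand's breadth (10 cm) clear of it, ready for the guest to take. Leave the bagel, the finger roll, the cake stand and the plate where they are.

Things in the scene. Friction and masses are not known exactly. Their poses are not given: they have to be found in the camera images.
- tongs_grip (a point): Middle between the two black-sleeved grips of steel spring tongs, 270 mm long, 140 g, lying on edge on the worktop, arms side by side; 16 mm above the worktop. +x: forward to the tips, +y: left arm, z up. Grips: 63 mm wide over the outside here at rest, 24 mm high, sleeves from 48 mm behind to 58 mm ahead. Hinge 118 mm behind. Take them across both grips; squeezing closes the tips.
- tongs_tip (a point): Point midway between the tongs' two tip heads, where an item is held, 98 mm straight ahead of tongs_grip along its x and level with it. The heads are 32 mm high (16 mm above and below this point), stand 75 mm apart inside at rest, and end in short inward-curled lips 25 mm farther ahead.
- tongs_jaw (a joint): Closing angle of the tongs: 0 = sprung fully open (as they lie), growing as the arms are squeezed together, 0.30 rad = shut. The spring pushes the grips apart with about 4 N at 0 and 9 N when shut; the tips meet the round bun at about 0.11.
- bun_centre (a point): Centre of the round bun, half-way up: 52 mm across, 46 mm high, domed top scored with a cross, flat underside, upright sides widest at 11 to 23 mm above the underside. Stands on the cake stand; weighs about 45 g. z is its own upward axis.
- bagel_centre (a point): Centre of the bagel (bread ring, 91 mm across, 33 mm high) on the cake stand, half-way up; to be left alone.
- finger_roll_centre (a point): Centre of the finger roll (long bread roll, 128 x 48 x 38 mm, long along its x) on the back of the cake stand, half-way up; to be left alone.
- cake_stand: Round walnut cake stand, 302 mm across; its flat top, on which the breads lie, is 98 mm above the worktop. Origin: centre of its underside on the worktop. The round bun and the bagel lie near its front edge, side by side, either way round.
- plate_centre (a point): Middle of the small dark side plate, 180 mm across, rim 22 mm above the worktop; this point is 6 mm above the worktop.
There are look-alikes about, which are no part of the job. Of the things like the part that bears plate_centre, leave any that is yellow; of the rest the smaller one is meant. Leave any blue or green look-alike of the part that bears bun_centre alone.

How it is judged:
By the outcome, as a careful person would: the job done as asked, in the order asked, and still so for the second after the job is handed in, while the arm keeps its last pose, push and grip.
It also fails if it takes over 45 s, if anything falls off the work surface, if the arm or the gripper's body presses on something with over 40 N, if the wrist force passes 120 N, or if a joint passes its speed limit or range.

## Working session

There is one attempt and no reset: what is moved stays moved. The work goes in short steps, Python scripts to look and compute and a tool call to move; the robot and the scene stay as the last step left them, time stands still between calls to the robot, and variables do not carry over. Pictures are saved under pics/ and viewed, at most 10 in all, crops included, and the job is handed in when it is done.

Besides the shell and the picture viewer there is one more tool, called after ">>>" as name(argument=value, ...) on one line, values as JSON. send_rows: Moves the arm, as the interface text tells. Its arguments: {"type":"object","properties":{"moves":{"type":"array"},"squeeze":{"type":"number"}},"required":["moves"]}

```bash
mkdir -p pics; cat > h.py <<'E'
import numpy as np,cv2
from workcell import bot
def tri(pts):
    A=[]
    for c,p in pts:
        P=c["camera_matrix"]@np.c_[c["R"],c["t"]]
        A+=[p[0]*P[2]-P[0],p[1]*P[2]-P[1]]
    v=np.linalg.svd(np.array(A))[2][3]; return v[:3]/v[3]
def ray(c,p,z):
    K,R,t=map(np.array,(c["camera_matrix"],c["R"],c["t"]))
    o=-R.T@t; d=R.T@np.linalg.inv(K)@np.r_[p,1]; return o+d*(z-o[2])/d[2]
E
python3 - <<'E'
from h import *
cs={n:bot.camera(n) for n in("scene","top")}
for n in cs: cv2.imwrite(f"pics/{n}0.png",cs[n]["color"][...,::-1])
Z=dict(tongs_grip=.016,tongs_tip=.016,bun_centre=.121,bagel_centre=.1145,finger_roll_centre=.117,cake_stand=0,plate_centre=.006)
for q,z in Z.items():
  for n in cs:
    for d in bot.landmark_of(n,q):
      if d["p"]>.2: print(q,n,round(d["p"],2),np.round(d["pixel"],1),ray(cs[n],d["pixel"],z).round(3))
o=bot.get_obs();print(o["ee_pos"],o["tcp_rot"],o["opening"])
for n in cs: print(n,-np.array(cs[n]["R"]).T@cs[n]["t"])
E
```

```text
tongs_grip scene 0.83 [415.3 165.5] [ 0.488 -0.355  0.016]
tongs_tip scene 0.87 [393.6 161.1] [ 0.574 -0.325  0.016]
tongs_tip scene 0.31 [415.1 163.4] [ 0.497 -0.368  0.016]
tongs_tip top 0.58 [426.5 256. ] [ 0.58  -0.349  0.016]
bun_centre scene 0.64 [294.  269.9] [0.388 0.432 0.121]
bun_centre scene 0.58 [328.3 171.1] [0.629 0.021 0.121]
bun_centre scene 0.58 [369.2 189.3] [0.453 0.012 0.121]
bun_centre scene 0.51 [310.6 210.7] [0.525 0.223 0.121]
bun_centre top 0.59 [369.2 240.8] [ 0.474 -0.133  0.121]
bun_centre top 0.58 [330.7 196.9] [0.576 0.092 0.121]
bun_centre top 0.5 [352.  199.3] [0.609 0.012 0.121]
bagel_centre scene 0.66 [352.2 153.3] [ 0.646 -0.136  0.115]
bagel_centre top 0.57 [391.5 208.1] [ 0.654 -0.144  0.115]
finger_roll_centre top 0.65 [379.6 178.7] [ 0.758 -0.041  0.117]
cake_stand scene 0.6 [320.6 180. ] [ 0.729 -0.043  0.   ]
cake_stand scene 0.59 [352.5 151.3] [ 0.768 -0.294  0.   ]
cake_stand top 0.69 [375.7 201. ] [ 0.722 -0.053  0.   ]
cake_stand top 0.35 [261.8 202.4] [0.472 0.371 0.   ]
plate_centre scene 0.92 [359.  225.5] [0.442 0.075 0.006]
plate_centre scene 0.9 [241. 330.] [0.423 0.607 0.006]
plate_centre scene 0.56 [294.7 269.9] [0.465 0.363 0.006]
plate_centre top 0.85 [314.1 237.4] [0.433 0.089 0.006]
plate_centre top 0.75 [208.1 187. ] [0.419 0.615 0.006]
plate_centre top 0.69 [260.9 203.1] [0.464 0.37  0.006]
[ 0.15771087 -0.52691355  0.23129931] [ 1.79997224e+02 -2.13516500e-03  1.66620022e+01] 0.0851818995047979
scene [-0.18067949  0.9203586   0.95303779]
top [-0.37776247 -0.38637545  1.8300441 ]
```

View pics/scene0.png

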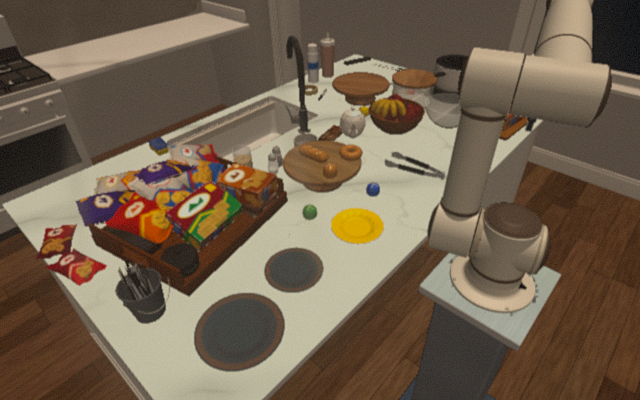

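View pics/top0.png

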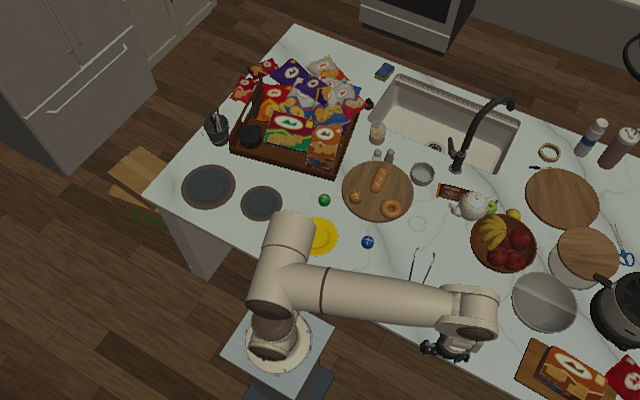

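Plates: yellow (359,225), large dark (240,330) and small dark (294,270) in the scene view. The small dark one is meant. Round things in the scene view: green ball (310,211), blue ball (373,189) and the bun on the stand at about (329,171). I'll confirm with crops and refine the tongs and bun.

```bash
python3 - <<'E'
from h import *
cs={n:bot.camera(n) for n in("scene","top")}
def crop(n,x0,y0,w,h,s):
    return cv2.resize(cs[n]["color"][y0:y0+h,x0:x0+w,::-1],(w*s,h*s),interpolation=cv2.INTER_CUBIC)
a=np.hstack([crop("scene",280,135,66,50,6),crop("top",330,160,66,50,6)])
b=np.hstack([crop("scene",382,145,66,50,6),crop("top",388,240,66,50,6)])
cv2.imwrite("pics/crop1.png",np.vstack([a,b]))
for q in("tongs_grip","bun_centre","plate_centre","cake_stand","bagel_centre","finger_roll_centre"):
  for n in cs:
    for d in bot.trace(n,q):
      if d["p"]>.2:
        m=d["region"]; ys,xs=np.nonzero(m); e=d["extent"]
        print(q,n,round(d["p"],2),np.round(e,1),"cen",xs.mean().round(1),ys.mean().round(1),m.sum())
        if q=="tongs_grip": np.save(f"tm_{n}.npy",m) if d["p"]>.4 else 0
for q,ps in dict(tip=[("scene",(393.6,161.1)),("top",(426.5,256))],bun=[("scene",(328.3,171.1)),("top",(352,199.3))],plate=[("scene",(294.7,269.9)),("top",(260.9,203.1))],bagel=[("scene",(352.2,153.3)),("top",(391.5,208.1))]).items():
    print(q,tri([(cs[n],p) for n,p in ps]).round(3))
E
```

```text
tongs_grip scene 0.83 [384.9 150.8 443.8 179.9] cen 414.7 166.4 627
bun_centre scene 0.58 [322.5 165.3 337.7 181.2] cen 329.5 170.8 173
bun_centre scene 0.51 [304.4 203.  318.2 219.9] cen 309.5 212.0 180
bun_centre scene 0.43 [364.1 184.3 382.8 194.5] cen 372.7 189.8 147
bun_centre top 0.71 [320.2 192.1 333.4 205.9] cen 324.8 200.3 112
plate_centre scene 0.88 [263.8 245.  319.8 291.1] cen 293.3 270.0 2128
plate_centre scene 0.85 [332.1 207.4 383.6 243.3] cen 356.8 225.2 1465
plate_centre scene 0.76 [191.8 292.4 286.5 373.5] cen 238.8 331.8 5480
plate_centre top 0.79 [181.2 163.1 236.3 210.5] cen 207.7 187.0 2018
plate_centre top 0.73 [306.5 216.3 338.5 253. ] cen 323.3 236.7 753
plate_centre top 0.67 [242.8 186.  281.8 221.9] cen 260.8 203.2 1161
cake_stand scene 0.8 [282.8 141.5 359.2 192.4] cen 319.6 167.2 2342
cake_stand top 0.59 [345.1 160.1 415.4 222.7] cen 375.2 190.1 2635
bagel_centre scene 0.67 [340.2 144.8 360.4 158.7] cen 350.6 152.5 292
bagel_centre top 0.58 [382.  198.3 403.6 218.8] cen 390.7 208.6 346
finger_roll_centre scene 0.67 [300.2 145.8 327.2 160.7] cen 313.4 154.3 329
finger_roll_centre top 0.65 [369.1 165.1 391.  193.9] cen 378.9 179.9 296
tip [ 0.589 -0.349 -0.002]
bun [0.621 0.016 0.114]
plate [0.461 0.367 0.013]
bagel [ 0.655 -0.144  0.109]
```

View pics/crop1.png

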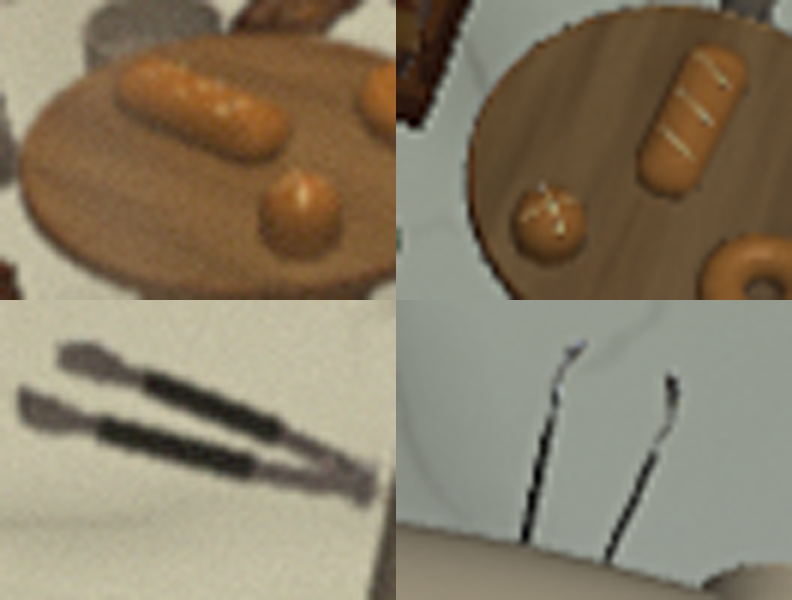

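```bash
python3 - <<'E'
from h import *
cs={n:bot.camera(n) for n in("scene","top")}
S=lambda x,y:(382+x/6-.4,145+(y-300)/6-.4)
T=lambda x,y:(388+(x-396)/6-.4,240+(y-300)/6-.4)
for nm,n,p in[("Lfront","scene",S(97,428)),("Lback","scene",S(252,465)),("Rfront","scene",S(145,383)),("Rback","scene",S(280,430)),("hinge","scene",S(372,487)),("Ltip","scene",S(20,400)),("Rtip","scene",S(60,353)),("Lfront","top",T(552,412)),("Lcut","top",T(526,543)),("Rfront","top",T(655,455)),("Rcut","top",T(608,560)),("Ltip","top",T(583,345)),("Rtip","top",T(670,377))]:
    print(nm,n,np.round(p,1),ray(cs[n],p,.016).round(4)[:2])
for nm,a,b in[("bun",(330.1,170.7),(355,197.3)),("plate",(292.5,269),(261.8,203.5))]:
    print(nm,tri([(cs["scene"],a),(cs["top"],b)]).round(4),ray(cs["scene"],a,.121 if nm=="bun" else .006).round(4),ray(cs["top"],b,.121 if nm=="bun" else .006).round(4))
E
```

```text
Lfront scene [397.8 165.9] [ 0.5401 -0.3058]
Lback scene [423.6 172.1] [ 0.4371 -0.3356]
Rfront scene [405.8 158.4] [ 0.5465 -0.3746]
Rback scene [428.3 166.3] [ 0.4446 -0.3841]
hinge scene [443.6 175.8] [ 0.3642 -0.3645]
Ltip scene [384.9 161.3] [ 0.6002 -0.3004]
Rtip scene [391.6 153.4] [ 0.6141 -0.3688]
Lfront top [413.6 258.3] [ 0.5448 -0.3081]
Lcut top [409.3 280.1] [ 0.4501 -0.3316]
Rfront top [430.8 265.4] [ 0.5499 -0.3807]
Rcut top [422.9 282.9] [ 0.4657 -0.3831]
Ltip top [418.8 247.1] [ 0.601  -0.3062]
Rtip top [433.3 252.4] [ 0.608  -0.3671]
bun [0.6292 0.008  0.1142] [0.6262 0.0145 0.121 ] [0.6231 0.0057 0.121 ]
plate [0.4667 0.3663 0.0076] [0.4731 0.365  0.006 ] [0.4642 0.3657 0.006 ]
```

Bun on the stand confirmed in the crop: scene (330,170), top (355,197). It is brown and scored with a cross. The plate is at (0.466,0.366). Tongs grip is at (0.488,-0.351), yaw about 8°. Moving above the grips.

>>> send_rows(moves=[0.94,0.5,-0.25,0,0,-0.5,-1,0.94,0.5,-0.25,0,0,-0.5,-1,0.94,0.5,-0.25,0,0,0,-1,0.94,0.5,-0.25,0,0,0,-1,0.94,0.5,-0.25,0,0,0,-1,0.94,0.5,-0.25,0,0,0,-1,0.94,0.5,-0.25,0,0,0,-1,0.94,0.5,-0.25,0,0,0,-1], squeeze=20)

```text
time: 2.6
ee_pos: [0.3464, -0.4264, 0.1811]
tcp_rot: [180.0, -0.0, 8.1]
wrist_force: [1.1, -1.0, -0.4]
opening: 0.0853
grasp_force: 0.0
```

>>> send_rows(moves=[0.94,0.5,-0.5,0,0,0,-1,0.94,0.5,-0.5,0,0,0,-1,0.94,0.5,-0.5,0,0,0,-1,0.94,0.5,-0.5,0,0,0,-1,0.94,0.5,-0.5,0,0,0,-1,0.94,0.5,-0.5,0,0,0,-1,0,0,0,0,0,0,-1])

```text
time: 3.48
ee_pos: [0.4873, -0.3507, 0.1049]
tcp_rot: [-179.9, 0.1, 8.2]
wrist_force: [-1.2, 0.5, 0.0]
opening: 0.0852
grasp_force: 0.0
```

```bash
python3 - <<'E'
from h import *
cs={n:bot.camera(n) for n in("scene","top")}
def crop(n,x0,y0,w,h,s):
    return cv2.resize(cs[n]["color"][y0:y0+h,x0:x0+w,::-1],(w*s,h*s),interpolation=cv2.INTER_CUBIC)
cv2.imwrite("pics/crop2.png",np.hstack([crop("scene",375,115,80,75,5),crop("top",380,230,80,75,5)]))
o=bot.get_obs();print(o["time"],o["ee_pos"],o["tcp_rot"],o["opening"])
E
```

```text
3.575 [ 0.4864977  -0.35190692  0.10632816] [-1.79993952e+02  2.39515258e-02  8.09629876e+00] 0.08535474015594195
```

View pics/crop2.png

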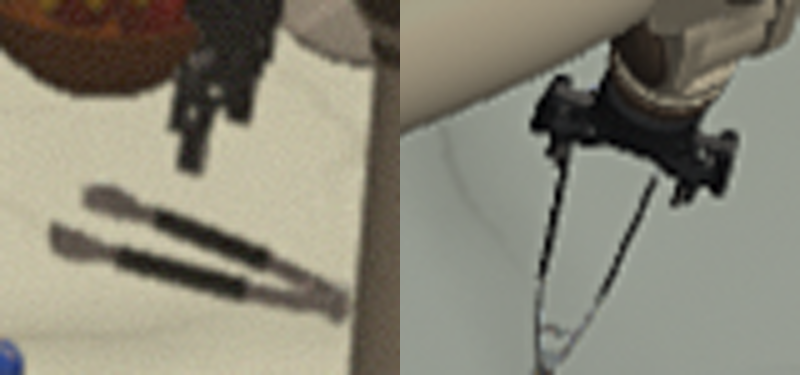

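The fingers hang above the grips, and the hinge end now shows in the top view at about (409,304).

```bash
python3 - <<'E'
from h import *
c=bot.camera("top")
T=lambda x,y:(380+(x-400)/5-.4,230+y/5-.4)
for nm,p in[("hinge",(543,368)),("Lback",(540,292)),("Rback",(600,303))]: print(nm,ray(c,T(*p),.016).round(4))
for q in("tongs_grip","tongs_tip"):
  for n in("top","scene"):
    k=c if n=="top" else bot.camera(n)
    for d in bot.landmark_of(n,q): print(q,n,round(d["p"],2),ray(k,d["pixel"],.016).round(4))
E
```

```text
hinge [ 0.3615 -0.3669  0.016 ]
Lback [ 0.4168 -0.3394  0.016 ]
Rback [ 0.4315 -0.3838  0.016 ]
tongs_grip top 0.6 [ 0.4904 -0.3529  0.016 ]
tongs_grip scene 0.96 [ 0.4906 -0.3581  0.016 ]
tongs_tip top 0.62 [ 0.5733 -0.3452  0.016 ]
tongs_tip scene 0.95 [ 0.5975 -0.3479  0.016 ]
```

>>> send_rows(moves=[0.03,0,-0.7,0,0,0,-1,0.03,0,-0.7,0,0,0,-1,0,0,-0.7,0,0,0,-1,0,0,-0.7,0,0,0,-1,0,0,-0.7,0,0,0,-1,0,0,-0.7,0,0,0,-1,0,0,0,0,0,0,-1])

```text
time: 4.8
ee_pos: [0.4873, -0.3513, -0.0006]
tcp_rot: [-179.9, 0.1, 8.1]
wrist_force: [0.1, -0.2, 0.4]
opening: 0.0855
grasp_force: 0.0
```

>>> send_rows(moves=[0,0,0,0,0,0,-0.4,0,0,0,0,0,0,-0.38,0,0,0,0,0,0,-0.38,0,0,0,0,0,0,-0.38])

```text
time: 5.3
ee_pos: [0.4891, -0.3525, 0.0029]
tcp_rot: [179.9, -0.1, 8.1]
wrist_force: [-0.4, 0.4, 6.3]
opening: 0.0593
grasp_force: 5.7
```

>>> send_rows(moves=[0,0,0.2,0,0,0,-0.38,0,0,0.3,0,0,0,-0.38,0,0,0.5,0,0,0,-0.38,0,0,0.5,0,0,0,-0.38,0,0,0.5,0,0,0,-0.38,0,0,0,0,0,0,-0.38])

```text
time: 6.05
ee_pos: [0.4889, -0.3524, 0.0528]
tcp_rot: [179.9, -0.1, 8.1]
wrist_force: [0.1, 0.1, -1.3]
opening: 0.0589
grasp_force: 4.4
```

```bash
python3 - <<'E'
from h import *
cs={n:bot.camera(n) for n in("scene","top")}
def crop(n,x0,y0,w,h,s):
    return cv2.resize(cs[n]["color"][y0:y0+h,x0:x0+w,::-1],(w*s,h*s),interpolation=cv2.INTER_CUBIC)
cv2.imwrite("pics/crop3.png",np.hstack([crop("scene",375,115,80,75,5),crop("top",380,230,80,75,5)]))
o=bot.get_obs();print(o["time"],o["ee_pos"],o["tcp_rot"],o["opening"],o["wrist_force"],o["torque"])
for q in("tongs_grip","tongs_tip"):
  r={}
  for n in cs:
    for d in bot.landmark_of(n,q)[:1]: r[n]=d["pixel"]; print(q,n,d["p"],np.round(d["pixel"],1))
  if len(r)==2: print(tri([(cs[n],r[n]) for n in r]).round(4))
E
```

```text
6.15 [ 0.48819368 -0.3518894   0.05124176] [ 1.79998568e+02 -1.77081508e-03  8.06661465e+00] 0.05894226262058738 [ 0.84216793 -1.21153476 -1.90498334] [ 0.0313942  -0.0591448   0.01208955]
tongs_grip scene 0.75 [415.2 155.9]
tongs_grip top 0.5 [423.1 269.6]
[ 0.4984 -0.3617  0.055 ]
tongs_tip scene 0.85 [396.2 145.1]
tongs_tip top 0.4 [391.5 205.4]
[ 0.54   -0.1675  0.2341]
```

View pics/crop3.png

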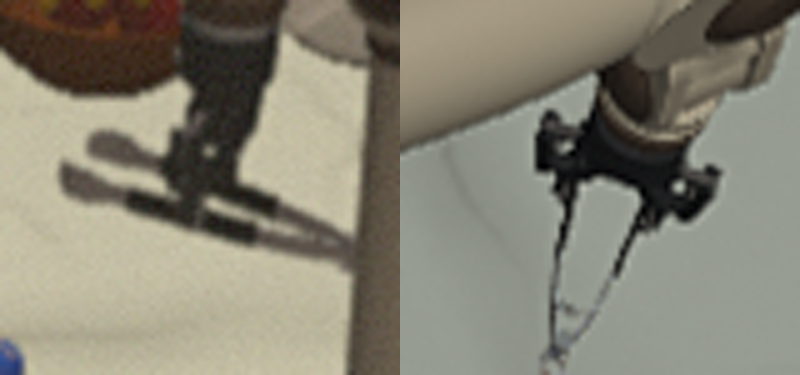

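The tongs are lifted with jaw slightly closed. The near tip is at about scene (387,151).

>>> send_rows(moves=[0,0,0.5,0,0,0,-0.38,0,0,0.8,0,0,0,-0.38,0,0,0.9,0,0,0,-0.38,0,0,0.9,0,0,0,-0.38,0,0,0.9,0,0,0,-0.38,0,0,0.9,0,0,0,-0.38,0,0,0.9,0,0,0,-0.38,0,0,0.4,0,0,0,-0.38])

```text
time: 7.35
ee_pos: [0.4885, -0.3521, 0.2083]
tcp_rot: [179.9, -0.1, 8.1]
wrist_force: [0.4, 0.5, -1.4]
opening: 0.059
grasp_force: 4.4
```

>>> send_rows(moves=[0,0.3,0,0,0,0,-0.38,0,0.6,0,0,0,0,-0.38,0.1,0.8,0,0,0,0,-0.38,0.1,0.9,0,0,0,0,-0.38,0.1,0.9,0,0,0,0,-0.38,0.1,0.9,0,0,0,0,-0.38,0.1,0.9,0,0,0,0,-0.38,0.1,0.9,0,0,0,0,-0.38])

```text
time: 8.35
ee_pos: [0.5032, -0.195, 0.2064]
tcp_rot: [180.0, -0.0, 8.1]
wrist_force: [-0.9, 0.8, -1.0]
opening: 0.0588
grasp_force: 4.4
```

>>> send_rows(moves=[0.1,0.9,0,0,0,0,-0.38,0.1,0.9,0,0,0,0,-0.38,0.1,0.9,0,0,0,0,-0.38,0.1,0.9,0,0,0,0,-0.38,0.1,0.9,0,0,0,0,-0.38,0.1,0.9,0,0,0,0,-0.38,0.1,0.9,0,0,0,0,-0.38,0.1,0.8,0,0,0,0,-0.38])

```text
time: 9.35
ee_pos: [0.5228, -0.0175, 0.2064]
tcp_rot: [-180.0, -0.0, 8.1]
wrist_force: [-1.1, 0.1, -1.7]
opening: 0.0592
grasp_force: 4.4
```

>>> send_rows(moves=[0.1,0.4,0,0,0,0,-0.38,0.1,0.2,0,0,0,0,-0.38,0,0,0,0,0,0,-0.38])

```text
time: 9.72
ee_pos: [0.5282, -0.0043, 0.2062]
tcp_rot: [180.0, 0.0, 8.1]
wrist_force: [-1.1, -0.3, -1.0]
opening: 0.0588
grasp_force: 4.4
```

```bash
python3 - <<'E'
from h import *
cs={n:bot.camera(n) for n in("scene","top")}
def crop(n,x0,y0,w,h,s):
    return cv2.resize(cs[n]["color"][y0:y0+h,x0:x0+w,::-1],(w*s,h*s),interpolation=cv2.INTER_CUBIC)
cv2.imwrite("pics/crop4.png",np.hstack([crop("scene",300,110,100,100,4),crop("top",310,165,100,100,4)]))
o=bot.get_obs();print(o["time"],o["ee_pos"],o["tcp_rot"],o["opening"],o["wrist_force"],o["torque"])
for q in("tongs_grip","tongs_tip","bun_centre"):
  r={}
  for n in cs:
    for d in bot.landmark_of(n,q)[:4]: r.setdefault(n,d["pixel"]); print(q,n,round(d["p"],2),np.round(d["pixel"],1))
  if len(r)==2: print(tri([(cs[n],r[n]) for n in r]).round(4))
E
```

```text
9.825 [ 0.52814226 -0.00477086  0.20622778] [1.79995890e+02 1.11885197e-02 8.04277662e+00] 0.05880177907168175 [ 1.25688857e+00 -1.13150831e-03 -1.82210769e+00] [-0.03192016  0.0267523   0.00729438]
tongs_grip scene 0.72 [356.6 156.1]
tongs_grip top 0.65 [351.1 204.5]
[ 0.5349 -0.0165  0.2071]
tongs_tip scene 0.63 [332.9 144.6]
tongs_tip top 0.6 [358.7 185.5]
[ 0.6237 -0.0034  0.2193]
bun_centre scene 0.68 [332.2 168.3]
bun_centre scene 0.65 [371.7 190. ]
bun_centre scene 0.61 [308.1 211.5]
bun_centre top 0.72 [356.7 185.8]
bun_centre top 0.43 [366.7 241. ]
bun_centre top 0.36 [392.1 205.8]
[0.6425 0.0137 0.144 ]
```

View pics/crop4.png

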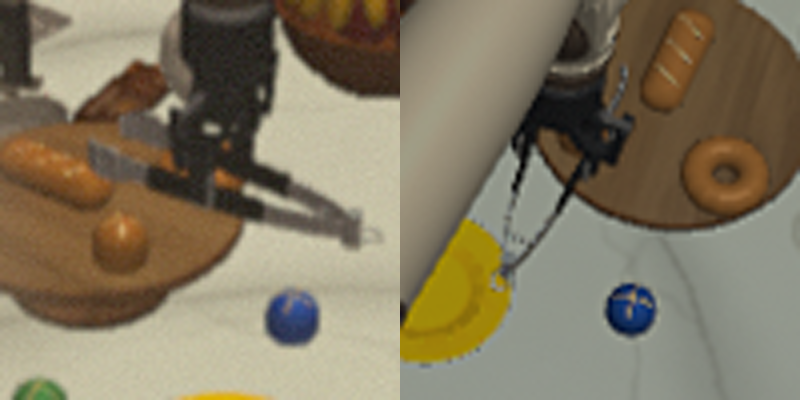

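```bash
python3 - <<'E'
from h import *
cs={n:bot.camera(n) for n in("scene","top")}
S=lambda x,y:(300+x/4-.4,110+y/4-.4); T=lambda x,y:(310+(x-400)/4-.4,165+y/4-.4)
g=np.array([.5282,-.0045]); a=np.radians(8); X=np.array([np.cos(a),np.sin(a)]);Y=np.array([-X[1],X[0]])
def proj(c,P):
    v=c["camera_matrix"]@(c["R"]@P+c["t"]); return v[:2]/v[2]
f={"Ltip":(.120,.030),"Rtip":(.120,-.030),"hinge":(-.122,0),"Lback":(-.048,.017),"Rback":(-.048,-.017)}
for pitch in(0,3,6):
  for k,(u,v) in f.items():
    P=np.r_[g+X*u+Y*v,.220+u*np.sin(np.radians(pitch))]
    print(pitch,k,*[proj(cs[n],P).round(1) for n in cs])
print("obs Ltip",S(90,160),"Rtip",S(121,127),T(625,70),"hinge",S(352,230),T(505,262),"Lback",S(262,213),"Rback",S(288,185))
E
```

```text
0 Ltip [320.9 148.5] [350.8 176.4]
0 Rtip [330.5 141. ] [365.3 181.1]
0 hinge [388.4 165.5] [336.4 229.4]
0 Lback [365.6 161.2] [339.  211.8]
0 Rback [370.7 156.4] [347.5 214.7]
3 Ltip [320.9 146.9] [350.9 175.5]
3 Rtip [330.5 139.4] [365.4 180.2]
3 hinge [388.2 167.2] [336.3 230.2]
3 Lback [365.6 161.8] [339.  212.1]
3 Rback [370.6 157.1] [347.5 215. ]
6 Ltip [320.8 145.3] [351.  174.6]
6 Rtip [330.5 137.8] [365.5 179.3]
6 hinge [388.1 168.8] [336.3 231. ]
6 Lback [365.6 162.5] [339.  212.5]
6 Rback [370.6 157.7] [347.5 215.4]
obs Ltip (322.1, 149.6) Rtip (329.85, 141.35) (365.85, 182.1) hinge (387.6, 167.1) (335.85, 230.1) Lback (365.1, 162.85) Rback (371.6, 155.85)
```

Tongs match the level model within about 1 px. Their tip is at (0.625, 0.009, 0.218), directly above the bun. Descending.

>>> send_rows(moves=[0,0,-0.5,0,0,0,-0.38,0,0,-0.8,0,0,0,-0.38,0,0,-0.7,0,0,0,-0.38,0,0,-0.4,0,0,0,-0.38,0,0,0,0,0,0,-0.38])

```text
time: 10.85
ee_pos: [0.5278, -0.0044, 0.1455]
tcp_rot: [-180.0, 0.1, 8.1]
wrist_force: [0.0, 0.7, -1.8]
opening: 0.0592
grasp_force: 4.4
```

>>> send_rows(moves=[0,0,-0.3,0,0,0,-0.38,0,0,-0.3,0,0,0,-0.38,0,0,-0.3,0,0,0,-0.38,0,0,-0.3,0,0,0,-0.38,0,0,-0.2,0,0,0,-0.38,0,0,0,0,0,0,-0.38])

```text
time: 11.6
ee_pos: [0.5279, -0.0044, 0.1108]
tcp_rot: [-180.0, 0.0, 8.1]
wrist_force: [-0.1, -0.4, -1.5]
opening: 0.0588
grasp_force: 4.4
```

```bash
python3 - <<'E'
from h import *
cs={n:bot.camera(n) for n in("scene","top")}
def crop(n,x0,y0,w,h,s):
    return cv2.resize(cs[n]["color"][y0:y0+h,x0:x0+w,::-1],(w*s,h*s),interpolation=cv2.INTER_CUBIC)
cv2.imwrite("pics/crop5.png",np.hstack([crop("scene",300,130,66,66,6),crop("top",325,165,66,66,6)]))
o=bot.get_obs();print(o["time"],o["ee_pos"],o["opening"],o["wrist_force"],o["torque"])
E
```

```text
11.7 [ 0.52828159 -0.00440411  0.11147481] 0.05923806633631383 [ 0.73452435  0.10311372 -1.42932997] [ 0.00953082  0.04720817 -0.00774135]
```

View pics/crop5.png

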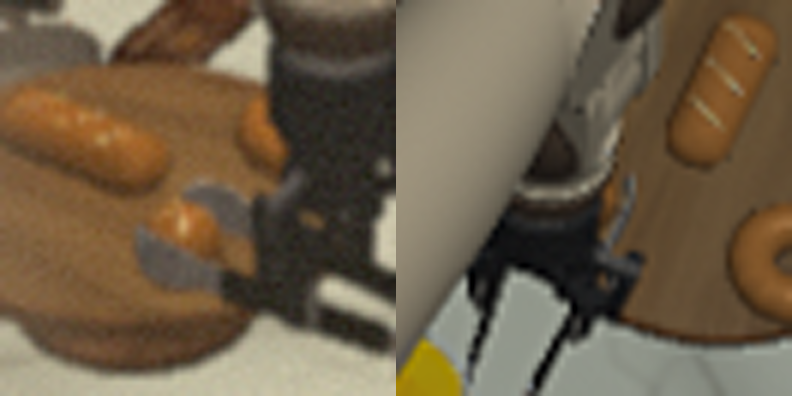

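Heads straddle the bun: near head at scene (330,172), bun at (331,168), far head at (337,165). The bun sits a few mm towards the lips, so I'll nudge forward and left slightly, then close.

>>> send_rows(moves=[0.1,0.05,-0.05,0,0,0,-0.38,0.1,0.05,-0.05,0,0,0,-0.38,0,0,0,0,0,0,-0.38])

```text
time: 12.08
ee_pos: [0.5333, -0.0018, 0.1086]
tcp_rot: [-180.0, 0.0, 8.1]
wrist_force: [0.2, -0.3, -1.4]
opening: 0.0587
grasp_force: 4.4
```

>>> send_rows(moves=[0,0,0,0,0,0,-0.32,0,0,0,0,0,0,-0.26,0,0,0,0,0,0,-0.2,0,0,0,0,0,0,-0.14,0,0,0,0,0,0,-0.08,0,0,0,0,0,0,0,0,0,0,0,0,0,0,0,0,0,0,0,0,0], squeeze=20)

```text
time: 13.08
ee_pos: [0.5332, -0.0019, 0.1088]
tcp_rot: [-180.0, 0.0, 8.1]
wrist_force: [-0.5, 0.5, 0.0]
opening: 0.0505
grasp_force: 21.0
```

>>> send_rows(moves=[0,0,0.2,0,0,0,0,0,0,0.4,0,0,0,0,0,0,0.6,0,0,0,0,0,0,0.6,0,0,0,0,0,0,0.6,0,0,0,0,0,0,0.4,0,0,0,0,0,0,0,0,0,0,0])

```text
time: 13.95
ee_pos: [0.5336, -0.0019, 0.1797]
tcp_rot: [180.0, -0.1, 8.1]
wrist_force: [-0.8, -0.4, -2.1]
opening: 0.0505
grasp_force: 21.2
```

```bash
python3 - <<'E'
from h import *
cs={n:bot.camera(n) for n in("scene","top")}
def crop(n,x0,y0,w,h,s):
    return cv2.resize(cs[n]["color"][y0:y0+h,x0:x0+w,::-1],(w*s,h*s),interpolation=cv2.INTER_CUBIC)
cv2.imwrite("pics/crop6.png",crop("scene",290,110,100,90,6))
o=bot.get_obs();print(o["time"],o["ee_pos"],o["opening"],o["wrist_force"],o["torque"],o["q"])
E
```

```text
14.05 [ 0.53308239 -0.00190705  0.17841237] 0.05076329662010606 [ 0.39547888 -0.78912215 -2.29486446] [-0.03802441  0.02992045 -0.05211479] [-2.05074307e-01  1.90978123e+00  9.98645069e-01  8.91186024e+01
  1.95990071e-04  1.71726967e+02]
```

View pics/crop6.png

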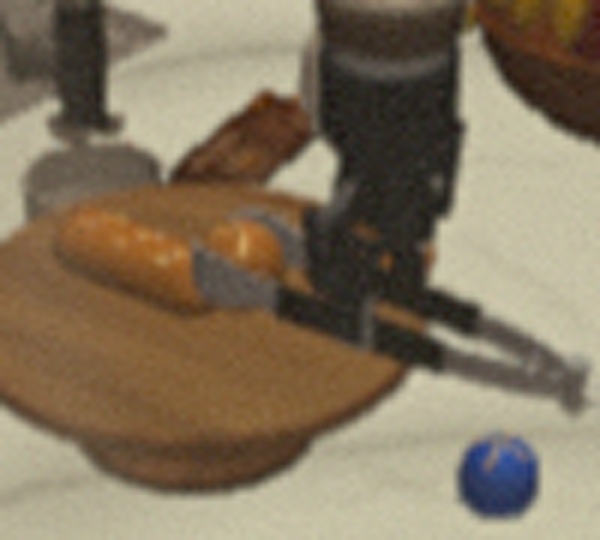

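The bun is held between the heads at scene (331,151), the roll and bagel are untouched. Carrying it to the plate.

>>> send_rows(moves=[-0.2,0.2,0.2,0,0,0.15,0,-0.4,0.4,0.2,0,0,0.3,0,-0.4,0.5,0.2,0,0,0.3,0,-0.4,0.5,0.2,0,0,0.3,0,-0.4,0.5,0.2,0,0,0.3,0,-0.4,0.6,0.2,0,0,0.3,0,-0.4,0.6,0.2,0,0,0.3,0,-0.4,0.6,0.2,0,0,0.3,0])

```text
time: 15.05
ee_pos: [0.4575, 0.0967, 0.2191]
tcp_rot: [-180.0, -0.0, 27.6]
wrist_force: [-0.5, 0.5, -2.9]
opening: 0.0509
grasp_force: 21.2
```

>>> send_rows(moves=[-0.2,0.7,0,0,0,0.25,0,-0.2,0.7,0,0,0,0.25,0,-0.2,0.7,0,0,0,0.25,0,-0.2,0.7,0,0,0,0.25,0,-0.2,0.7,0,0,0,0.25,0,-0.2,0.7,0,0,0,0.25,0,-0.2,0.7,0,0,0,0.25,0,-0.2,0.7,0,0,0,0.25,0])

```text
time: 16.05
ee_pos: [0.4176, 0.2367, 0.2189]
tcp_rot: [180.0, -0.0, 44.8]
wrist_force: [-0.1, -0.7, -2.4]
opening: 0.0505
grasp_force: 21.2
```

>>> send_rows(moves=[-0.2,0.6,-0.1,0,0,0.2,0,-0.16,0.5,-0.3,0,0,0.1,0,-0.1,0.4,-0.5,0,0,0.1,0,-0.1,0.3,-0.6,0,0,0,0,0,0.2,-0.7,0,0,0,0,0,0.1,-0.6,0,0,0,0,0,0,-0.4,0,0,0,0,0,0,-0.2,0,0,0,0])

```text
time: 17.05
ee_pos: [0.4041, 0.2878, 0.1331]
tcp_rot: [-180.0, 0.0, 48.0]
wrist_force: [0.3, -0.2, -1.9]
opening: 0.0506
grasp_force: 21.2
```

Next, the last small correction: y +9 mm, z −9 mm.

>>> send_rows(moves=[0,0.2,-0.2,0,0,0,0,0,0.15,-0.15,0,0,0,0,0,0,0,0,0,0,0,0,0,0,0,0,0,0])

```text
time: 17.55
ee_pos: [0.4043, 0.2969, 0.1252]
tcp_rot: [180.0, -0.0, 48.0]
wrist_force: [0.3, -0.2, -0.4]
opening: 0.0504
grasp_force: 21.2
```

```bash
python3 - <<'E'
from h import *
cs={n:bot.camera(n) for n in("scene","top")}
def crop(n,x0,y0,w,h,s):
    return cv2.resize(cs[n]["color"][y0:y0+h,x0:x0+w,::-1],(w*s,h*s),interpolation=cv2.INTER_CUBIC)
cv2.imwrite("pics/crop7.png",np.hstack([crop("scene",245,190,100,110,4),crop("top",220,130,100,110,4)]))
o=bot.get_obs();print(o["time"],o["ee_pos"],o["tcp_rot"],o["opening"],o["wrist_force"])
def proj(c,P):
    v=c["camera_matrix"]@(c["R"]@P+c["t"]); return (v[:2]/v[2]).round(1)
for P in([.466,.366,.135],[.466,.366,.006]): print(P,[proj(cs[n],np.array(P)) for n in cs])
for q in("bun_centre","tongs_tip","plate_centre"):
  for n in cs:
    for d in bot.landmark_of(n,q)[:4]: print(q,n,round(d["p"],2),np.round(d["pixel"],1))
E
```

```text
17.65 [0.40430151 0.29686015 0.12530302] [ 1.79992033e+02 -2.18113135e-02  4.80282070e+01] 0.050562877317435605 [-0.2434464  -0.8914567  -1.27609899]
[0.466, 0.366, 0.135] [array([291., 240.]), array([259. , 186.7])]
[0.466, 0.366, 0.006] [array([293.9, 270.3]), array([262. , 203.2])]
bun_centre scene 0.51 [311.7 211.1]
bun_centre scene 0.48 [286.  241.2]
bun_centre scene 0.48 [370.2 189.5]
bun_centre top 0.58 [327.7 195.1]
bun_centre top 0.48 [369.1 243.8]
tongs_tip scene 0.62 [289.7 235.3]
plate_centre scene 0.94 [296.7 271.1]
plate_centre scene 0.92 [357.5 227.8]
plate_centre scene 0.81 [237.3 330.4]
plate_centre top 0.93 [209.3 187.3]
plate_centre top 0.62 [315.3 238. ]
```

View pics/crop7.png

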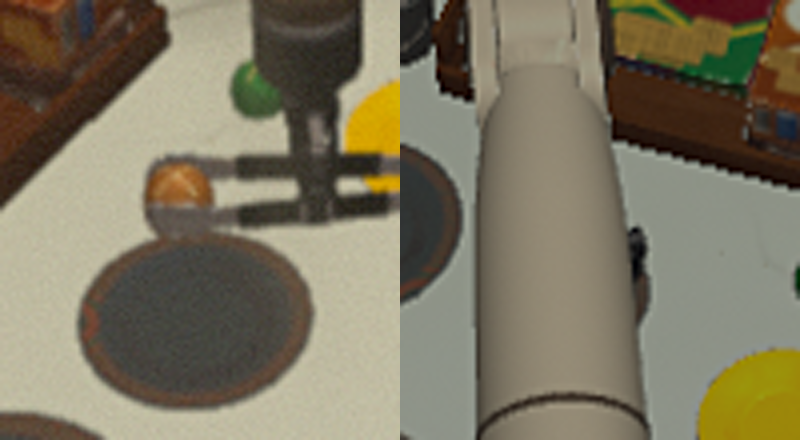

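The bun is held in the heads at scene (290,238). That is within about 2 px of where it should be above the plate middle, which is at (294,270). Its underside is about 0.108 m above the plate middle, so I'm handing in.

```bash
python3 -c "
from workcell import bot
print(bot.job_done())"
```

```text
the job is handed in; nothing more can be done
None
```

The job is handed in: the round bun is held in the tongs over the middle of the small dark plate, about 10.8 cm above it by the arm's position, after about 18 s; the gripper touched no bread, and the bagel, finger roll, stand and plate were not touched.

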